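# Load the basin soap dispenser and draw out its spout

### The job

Set up the soap dispenser beside the basin: take the plain round flat-capped bottle from the counter, stand it in the dispenser's cup and, still holding it, push it straight down until the sprung pad is fully depressed, then let go of the bottle and leave it standing in the cup. Next press the lock button on top of the housing fully in, grip the black upright post on the telescoping spout and draw the spout out until its pointer is level with the tall mark on the scale. The spout is spring-loaded and would slide back, so finish while still holding the post there, leaving the lock pressed in and the other things on the counter standing where they are.

Things in the scene. Friction and masses are not known exactly. Their poses are not given: they have to be found in the camera images.
- bottle: The loose bottle to load: plain white, straight round body 52 mm in diameter up to 108 mm height, sloping shoulder, low flat cap 32 mm wide, 130 mm tall in all, 0.17 to 0.35 kg. It stands among a pump bottle (143 mm tall) and a squat jar (65 mm). Origin: centre of its underside, z up.
- dispenser: Fixed dispenser on a grey plate 120 x 430 x 12 mm: steel cup at one end, steel housing (50 wide, top 58 mm above the counter) in the middle, spout at the other. Origin on the counter on the plate's long centre line; +y runs along it from cup to spout, the way the spout draws out; +x is the scale's side. Along y (mm): cup -125, button +15, post +110 with the spout in; plate -170 to +260.
- pad_top (a point): Centre of the top of the sprung pad in the cup (moves with it): 32 mm above the counter at rest, 20 mm fully down. The pad is a disc 58 mm in diameter; the cup round it is 64 mm inside diameter, 74 mm outside, rim 50 mm above the counter.
- pad (a joint): How far the pad is pressed down, m: 0 at rest, 0.012 fully down (hard stop). It springs back: 3 N to start it, 9 N fully down, the bottle's weight included; the bottle's weight alone hardly moves it.
- lock_top (a point): Centre of the top face of the lock button, a grey round button 26 mm in diameter on top of the housing, 71 mm above the counter when up.
- lock (a joint): How far the lock button is pressed in, m: 0 up (spout locked), 0.009 fully in (hard stop; spout free). About 3 N moves it. It stays where it is pushed to, so it stays in when let go.
- spout: The telescoping spout: inner tube, nozzle and a black upright post to draw it by. Origin on the post's axis, 34 mm above the counter, axes as the dispenser's; 110 mm along the dispenser's y when in. It slides along that +y up to 135 mm; while the lock is up only about 1 mm. A spring pulls it back: 2 N when in, 4.5 N at 100 mm. The nozzle sticks out 50 mm ahead of the post, lower than 48 mm.
- grip_mid (a point): Gripping point on the axis of the black post (22 x 22 mm in plan, sides along the dispenser's x and y; from 48 to 115 mm above the counter): 94 mm above the counter, 21 mm below the post's top. It moves with the spout.
- pointer (a point): Tip of the small dark pointer on the spout's scale side, 43.5 mm above the counter; same y along the dispenser as the post's axis.
- mark_line (a point): The tall mark: a dark steel fin 4 mm thick across the white scale rail (and 14 mm past its outer side), standing 16 mm above it, fixed for the run. The point is on its pointer-side edge, axes as the dispenser's. Level with it = pointer at the same place along the dispenser's y, which takes 50 to 112 mm of draw. The scale's thin lines are 10 mm apart.
- pump_bottle: Bystander: amber pump bottle, 60 mm diameter, 143 mm tall; origin at the centre of its underside.
- jar: Bystander: squat white jar, 68 mm diameter, 65 mm tall; origin at the centre of its underside.
- tube_a: Bystander: white tube standing on its black cap, about 38 mm wide and 107 mm tall; origin at the centre of its underside.
- tube_b: Bystander: pale tube standing on its black cap, about 38 mm wide and 94 mm tall; origin at the centre of its underside.
- soap_dish: Bystander: white dish 85 x 120 mm with a bar of soap, 31 mm tall; origin at the centre of its underside.
- tumbler: Bystander: white tumbler 68 mm in diameter at the rim, 85 mm tall, with two toothbrushes up to about 130 mm; origin at the centre of its underside.

How it is judged:
On the way, in this order (a step that is already met when the one before it is completed fails the run):
1. the bottle, held by the fingers and standing in the cup, presses the pad fully down (value of joint pad above 0.01 m and contact force between the fingers and bottle above 1 N and z of bottle in the frame of pad_top below 0.004 m and horizontal distance between bottle and pad_top below 0.01 m and angle between bottle's own z axis and vertical below 0.12 rad), for 0.2 s.
2. the bottle is let go, standing in the cup (contact force between the arm and bottle below 0.1 N and value of joint pad below 0.006 m and horizontal distance between bottle and pad_top below 0.01 m and angle between bottle's own z axis and vertical below 0.12 rad), for 0.2 s.
3. the lock button is pressed fully in, the spout not yet drawn out (value of joint lock above 0.007 m and y of spout in the frame of dispenser below 0.12 m), for 0.05 s.
At the end, for the whole second after the job is handed in: Pointer within 5 mm of level with the tall mark and still (under 10 mm/s); fingers holding the spout by its post (over 1.5 N, TCP within 50 mm of grip_mid); lock in over 6 mm; released bottle at rest on the pad, within 10 mm of its centre and 7 degrees of upright (y of pointer in the frame of mark_line between -0.005 and 0.005 m and linear speed of spout below 0.01 m/s and distance between the grasp point and grip_mid below 0.05 m and contact force between the fingers and spout above 1.5 N and value of joint lock above 0.006 m and contact force between the arm and bottle below 0.1 N and z of bottle in the frame of pad_top below 0.004 m and linear speed of bottle below 0.02 m/s and horizontal distance between bottle and pad_top below 0.01 m and angle between bottle's own z axis and vertical below 0.12 rad); the arm keeps its last pose, push and grip.
It fails at once if a bystander on the counter is moved by more than 40 mm or tipped over (distance of any of pump_bottle, jar, tube_a, tube_b, soap_dish, tumbler from where it was at the start of the episode above 0.04 m or angle between any of pump_bottle, jar, tube_a, tube_b, soap_dish, tumbler's own z axis and vertical above 0.5 rad).
It also fails if it takes over 58 s, if anything falls off the work surface, if the arm or the gripper's body presses on something with over 40 N, if the wrist force passes 120 N, or if a joint passes its speed limit or range.

### The arm

A 6-joint arm with a two-finger parallel gripper is mounted at the origin on the work surface. World frame = base frame: x ahead of the robot, y to its left, z up, the work surface at z = 0. Lengths are in m, angles in rad, forces in N, time in s.
With the tool pointing down it reaches from about 0.3 to 0.85 m from the base axis. Payload 5.4 kg.
Tool frame: the origin (TCP) lies between the finger pads, 19 mm behind the fingertips; this is the grasp point; z points along the fingers, y is the line along which they close (so a half turn about z gives the same grasp; the last joint's range is limited). The gripper opens to 85 mm and grips with 20 to 120 N. Pads are 22 mm wide; open, the fingers measure 114 mm over their backs; the gripper's body (76 mm by 85 mm) begins 54 mm behind the grasp point. The pads swing forward as they close: fully open they stand 13 mm farther back than shut.
Start: joints at [0.963, 0.158, 1.597, -0, 1.386, -0.21], TCP at [0.223, 0.53, 0.25] pointing down, gripper open.
Joint ranges: [-2.91, 2.91], [-0.94, 2.29], [0.18, 2.7], [-1.29, 4.43], [0.17, 2.64], [-3, 3]. Speed limits (rad/s): [2.57, 2.57, 3.14, 3.14, 3.14, 3.14].

### API

Orientations are given as a unit quaternion [w, x, y, z].
In Python, from cell import readout, read_camera, camera_info, hand_in gives the robot as it stands.
- The arm moves only by the shell command python3 -m inch 'ROWS'. ROWS is text: rows parted by semicolons, each of 7 numbers parted by spaces: the shift along the world's x, y, z in m, then the turn, a rotation vector about the world's x, y, z in rad, then the finger opening in m, from 0 to 0.0854. In form: tx ty tz rx ry rz gripper; .... A call has 1 to 12 rows; each row is the pose to reach, as a shift and turn from the pose commanded when the call began; what a row does not reach only later rows make up. A row lasts 1/10 s, in which the tool goes at most 50 mm and 8.59 degrees, less where a joint would pass 70% of its speed; a pose out of reach is approached as far as the arm can. A call with a gripper value outside its range is refused whole. The fingers move at their own pace and stop on an object; the grip force is fixed at half the most. Time passes only in rows, so rows that repeat a pose let the fingers close. It gives the time, the measured TCP pose, the force, the opening and the grip force at its end, in the units of the state.
- readout.get_obs(): the state, without advancing time (a new reading comes with each control period).
- read_camera(name): name is "side" or "top"; returns the picture (400x640x3 uint8, blue, green, red); there is no depth.
- camera_info(name): a dict with "camera_matrix" (3x3 intrinsics, pixels), "position" and "attitude" of the camera in the world. Camera axes: x right, y up, looking along -z (the intrinsics and any distortion apply to the point x, -y, -z); pixel columns grow to the right and rows downward; lengths in m; the calibration is good to about 2 mm. A picture is of the moment at which its call begins. camera_info takes no time and is no camera call.
- hand_in(): hands the job in; it is judged then, once.
The state is a dict: "time": time; "q": joint angles; "joint_vel": joint speeds; "joint_efforts": joint torques, N m; "ee_pos": TCP position; "ee_rot": TCP orientation; "contact_force": force on the tool from outside, world axes, zero at the start; "ft_torque": the same for the moment, N m; "gripper_width": finger opening in m; "grasp_force": force on a finger pad.
Only numpy, scipy, OpenCV 4.12 (cv2) and the standard library are available. Lean on these libraries where they do the work, as an engineer would, in place of code of your own. Each camera call takes 0.05 s, during which the arm holds its last target. There are 200 camera calls.

## Working session

There is one attempt and no reset: what is moved stays moved. The work goes in short steps, Python scripts to look and compute and a shell command to move; the robot and the scene stay as the last step left them, time stands still between calls to the robot, and variables do not carry over. Pictures are saved under pics/ and viewed, at most 10 in all, crops included, and the job is handed in when it is done.

```bash
mkdir -p pics; ls
cat > h.py <<'E'
import numpy as np,cv2
from cell import readout,read_camera,camera_info
from scipy.spatial.transform import Rotation as R
def cam(n):
    i=camera_info(n); q=np.array(i["attitude"],float)
    M=R.from_quat(np.r_[q[1:],q[0]]).as_matrix() if q.size==4 else q.reshape(3,3)
    return np.array(i["camera_matrix"]),np.array(i["position"]),M
def ray(n,u,v):
    K,p,M=cam(n); d=np.linalg.inv(K)@[u,v,1]; return p,M@(d*[1,-1,-1])
def onz(n,u,v,z):
    p,d=ray(n,u,v); return p+d*(z-p[2])/d[2]
def proj(n,P):
    K,p,M=cam(n); c=(M.T@(np.array(P)-p))*[1,-1,-1]; a=K@c; return a[:2]/a[2]
E
python3 - <<'E'
from h import *
for n in("side","top"):
    print(camera_info(n)); cv2.imwrite(f"pics/{n}0.png",read_camera(n))
print(readout.get_obs())
E
```

```text
pics
{'camera_matrix': array([[475.73499299,   0.        , 322.28373218],
       [  0.        , 475.73499299, 194.75086291],
       [  0.        ,   0.        ,   1.        ]]), 'position': array([-4.34723647e-05, -7.41372300e-01,  6.40577982e-01]), 'attitude': array([ 0.82518053,  0.46532128, -0.149597  , -0.28315001])}
{'camera_matrix': array([[516.44050266,   0.        , 326.10054898],
       [  0.        , 516.44050266, 197.57547377],
       [  0.        ,   0.        ,   1.        ]]), 'position': array([ 0.46255355, -0.00308381,  1.31707921]), 'attitude': array([-0.69851977, -0.00958683,  0.02623697,  0.71504534])}
{'time': 0.1, 'q': array([ 9.62894588e-01,  1.58996082e-01,  1.59811093e+00, -9.22320611e-06,
        1.38619193e+00, -2.10125718e-01]), 'joint_vel': array([-9.52361110e-04, -1.37771703e-03, -3.79137593e-03, -1.49253073e-03,
        2.11043279e-03, -5.24075339e-05]), 'joint_efforts': array([-9.95536866e-04, -3.96991324e+01, -3.32337606e+01, -2.73650339e-04,
        4.21374600e-03, -3.56557757e-05]), 'ee_pos': array([0.22247527, 0.52966429, 0.24910736]), 'ee_rot': array([-3.35140951e-04,  1.97578478e-01,  9.80286701e-01, -7.84574459e-04]), 'contact_force': array([0.27931037, 0.91868792, 0.05615066]), 'ft_torque': array([ 4.14711666e-05,  2.61216394e-02, -2.32725221e-02]), 'grasp_force': 0.0, 'gripper_width': 0.0853074090372378}
```

View pics/side0.png

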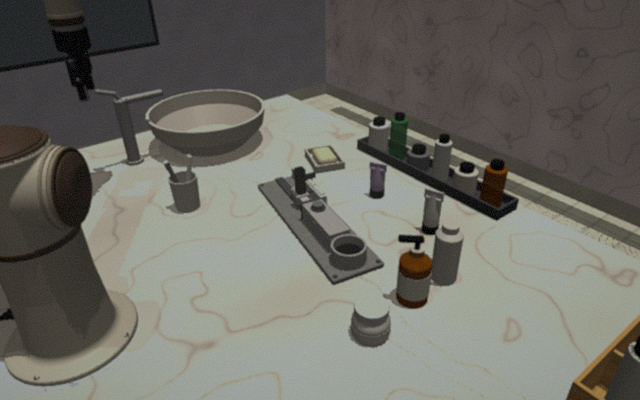

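View pics/top0.png

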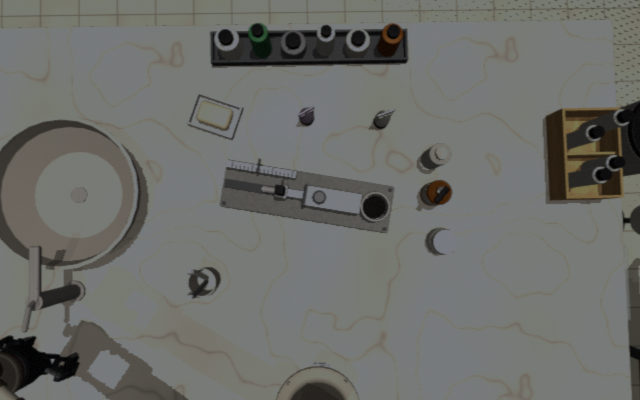

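The side view shows the bottle at about (447,255), behind the amber pump (413,275) and the jar (370,322). The top view shows the bottle cap at about (440,152), pump (437,193), jar (442,241), the cup at (375,207), the button (319,197), the post (280,190) and the mark fin (259,166).

Run:
```python
from h import *
def g(a): return (255*(a/255.)**.6).astype('uint8')
t=cv2.imread("pics/top0.png"); s=cv2.imread("pics/side0.png")
a=cv2.resize(g(t[145:245,210:400]),None,fx=4,fy=4,interpolation=2)
b=cv2.resize(g(t[130:260,400:480]),None,fx=4,fy=4,interpolation=2)[:400]
cv2.imwrite("pics/c1.png",a)
c=cv2.resize(g(t[135:185,410:470]),None,fx=5,fy=5,interpolation=2)
d=cv2.resize(g(s[215:300,390:480]),None,fx=5,fy=5,interpolation=2)
o=np.zeros((425,760,3),'uint8');o[:250,:300]=c;o[:425,305:755]=d
cv2.imwrite("pics/c2.png",o)
```

```text
(no output)
```

View pics/c1.png

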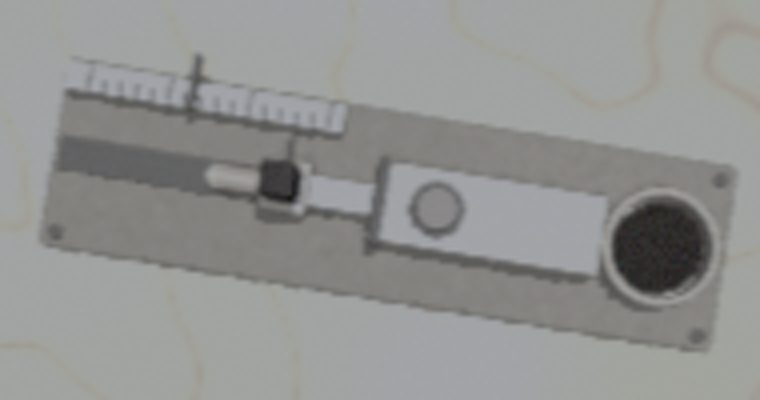

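View pics/c2.png

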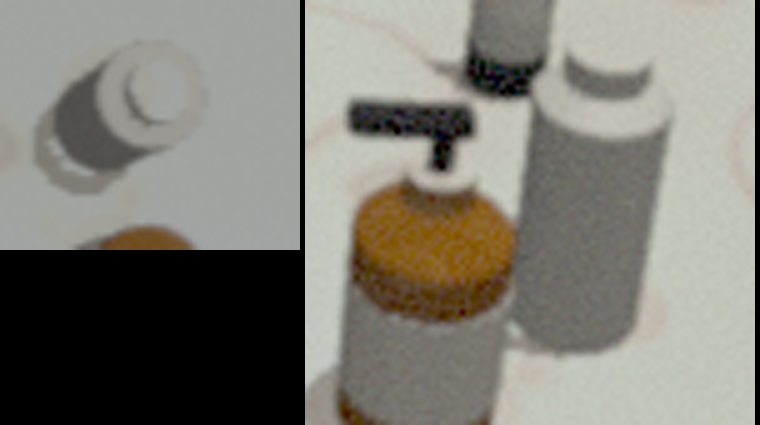

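The first crop shows the rim centre at about (661,245), the button (437,209), the post top (279,180), the fin (199,57)-(190,120) and plate corners (737,167), (710,352), (42,243). The second shows the cap centre at (161,95) and the shoulder ring at (153,95), with a gap to the amber pump.

Run:
```python
from h import *
np.set_printoptions(precision=4,suppress=True)
t=lambda x,y,z,s=4,o=(210,145):onz("top",(x+.5)/s-.5+o[0],(y+.5)/s-.5+o[1],z)
cup=t(661,245,.05);but=t(437,209,.071);post=t(279,180,.115)
tr=t(737,167,.012);br=t(710,352,.012);bl=t(42,243,.012)
print("cup",cup,"but",but,"post",post)
print("plate",tr,br,bl,"w",np.linalg.norm(tr-br),"l",np.linalg.norm(bl-br))
ang=lambda a,b:np.arctan2(*(b-a)[[1,0]])
print("dir",ang(br,bl),ang(cup,but),ang(cup,post),"d",np.linalg.norm((but-cup)[:2]),np.linalg.norm((post-cup)[:2]))
e=ang(br,bl)
for n,p in(("fin out",t(203,57,.04)),("fin mid",t(198,90,.04)),("fin top .046",t(203,57,.046)),("pointer",t(292,140,.0435))):
    yd=np.array([np.cos(e),np.sin(e)]);xd=np.array([yd[1],-yd[0]])
    o=cup[:2]+.125*yd; print(n,p,"disp x,y",(p[:2]-o)@xd,(p[:2]-o)@yd)
c=lambda x,y,z:t(x,y,z,5,(410,135))
print("cap",c(161,95,.13),"sh",c(153,95,.108))
b=c(161,95,.13)
# contour checks
im=cv2.imread("pics/side0.png")
for z in(.13,.108,0):print("side proj",proj("side",[b[0],b[1],z]))
for P in(cup,but,post):print(proj("side",P))
# side edges of bottle: two rows, midpoint
tm=cv2.imread("pics/top0.png");hs=cv2.cvtColor(tm,cv2.COLOR_BGR2HSV)
m=cv2.inRange(hs,(5,120,30),(20,255,255));n,l,st,ce=cv2.connectedComponentsWithStats(m)
for i in range(1,n):
    if st[i,4]>60:print("amber",ce[i],st[i],onz("top",*ce[i],.1))
print("jar",onz("top",442,241,.065),"tubes",onz("top",307,114,.1),onz("top",384,116,.09))
```

```text
cup [ 0.5033 -0.1532  0.05  ] but [ 0.5275 -0.0158  0.071 ] post [0.5442 0.0762 0.115 ]
plate [ 0.553  -0.2076  0.012 ] [ 0.4361 -0.1868  0.012 ] [0.5148 0.2326 0.012 ] w 0.11864407674116917 l 0.42676313388825227
dir 1.3853654141222682 1.3964357817249289 1.394348994214416 d 0.13956696946044464 0.23306146893024499
fin out [0.6267 0.1267 0.04  ] disp x,y 0.06970758160754174 0.17287211490860765
fin mid [0.6063 0.1301 0.04  ] disp x,y 0.04895275263418923 0.17248539223849735
fin top .046 [0.6259 0.1261 0.046 ] disp x,y 0.06906191535866174 0.17213069065800712
pointer [0.5736 0.0724 0.0435] disp x,y 0.02751620921447243 0.10976860624038133
cap [ 0.6186 -0.3031  0.13  ] sh [ 0.6216 -0.3049  0.108 ]
side proj [448.7731 223.9892]
side proj [447.3412 233.6033]
side proj [440.8139 277.4265]
[348.4494 243.5925]
[317.234  202.6112]
[298.9301 167.836 ]
amber [391.8565  35.4815] [382  24  22  21 216] [ 0.9107 -0.2001  0.1   ]
amber [584.2014 114.0767] [565 109  50  12 417] [ 0.711  -0.6588  0.1   ]
amber [561.0655 157.8638] [ 547  110   60   90 1740] [ 0.6063 -0.5975  0.1   ]
amber [609.4552 142.2108] [596 128  26  29 446] [ 0.6416 -0.7168  0.1   ]
amber [611.088  185.9267] [598 170  24  28 409] [ 0.5363 -0.7153  0.1   ]
amber [437.3619 191.5111] [426 181  25  23 315] [ 0.5323 -0.2969  0.1   ]
jar [ 0.4136 -0.3125  0.065 ] tubes [0.7239 0.0082 0.1   ] [ 0.7177 -0.1767  0.09  ]
```

```bash
python3 -m inch '0.2 -0.418 0.02 0 0 0.217 0.0854;0.2 -0.418 0.02 0 0 0.217 0.0854;0.2 -0.418 0.02 0 0 0.217 0.0854;0.2 -0.418 0.02 0 0 0.217 0.0854;0.2 -0.418 0.02 0 0 0.217 0.0854;0.398 -0.835 0.02 0 0 0.217 0.0854;0.398 -0.835 0.02 0 0 0.217 0.0854;0.398 -0.835 0.02 0 0 0.217 0.0854;0.398 -0.835 0.02 0 0 0.217 0.0854;0.398 -0.835 0.02 0 0 0.217 0.0854;0.398 -0.835 0.02 0 0 0.217 0.0854;0.398 -0.835 0.02 0 0 0.217 0.0854'
```

```text
time: 1.3
ee_pos: [0.4802, -0.0111, 0.2653]
ee_rot: [-0.0, 0.091, 0.996, 0.0]
contact_force: [1.0, 0.7, 0.9]
gripper_width: 0.0857
grasp_force: 0.0
```

```bash
python3 -m inch '0 0 0 0 0 0 0.0854;0 0 0 0 0 0 0.0854;0 0 0 0 0 0 0.0854'
```

```text
time: 1.6
ee_pos: [0.4794, -0.0081, 0.2651]
ee_rot: [-0.001, 0.09, 0.996, 0.0]
contact_force: [0.9, -0.1, -0.4]
gripper_width: 0.0852
grasp_force: 0.0
```

```bash
python3 -m inch '0.142 -0.297 0 0 0 0 0.0854;0.142 -0.297 0 0 0 0 0.0854;0.142 -0.297 0 0 0 0 0.0854;0.142 -0.297 0 0 0 0 0.0854;0.142 -0.297 0 0 0 0 0.0854;0.142 -0.297 0 0 0 0 0.0854;0.142 -0.297 0 0 0 0 0.0854;0.142 -0.297 0 0 0 0 0.0854;0.142 -0.297 0 0 0 0 0.0854;0.142 -0.297 0 0 0 0 0.0854'
python3 - <<'E'
from h import *
print(readout.get_obs()["ee_pos"])
t=read_camera("top");s=read_camera("side")
a=cv2.resize(t[100:250,350:500],None,fx=2.6,fy=2.6)
b=cv2.resize(s[130:310,350:500],None,fx=2.6,fy=2.6)
o=np.zeros((470,785,3),'uint8');o[:390,:390]=a;o[:468,395:785]=b
cv2.imwrite("pics/d.png",o)
E
```

```text
time: 2.6
ee_pos: [0.6221, -0.3038, 0.2657]
ee_rot: [-0.0, 0.089, 0.996, 0.0]
contact_force: [1.1, -0.7, 0.6]
gripper_width: 0.0856
grasp_force: 0.0
[ 0.62210054 -0.30376954  0.26570958]
```

View pics/d.png

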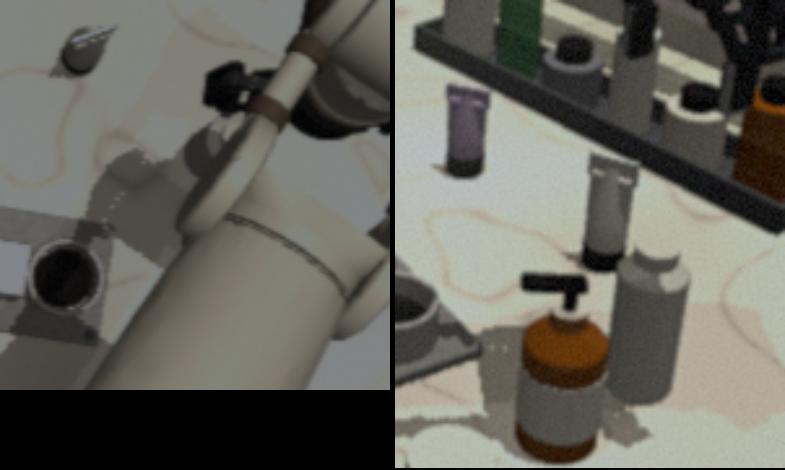

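Both views show the gripper over the bottle (side crop: cap (656,255), base (640,385)), clear of the pump. Descending and gripping.

```bash
python3 -m inch '0 0 -0.04 0 0 0 0.0854;0 0 -0.08 0 0 0 0.0854;0 0 -0.12 0 0 0 0.0854;0 0 -0.15 0 0 0 0.0854;0 0 -0.175 0 0 0 0.0854;0 0 -0.178 0 0 0 0.0854;0 0 -0.178 0 0 0 0.0854;0 0 -0.178 0 0 0 0.0854'; python3 -m inch '0 0 0 0 0 0 0.04;0 0 0 0 0 0 0.04;0 0 0 0 0 0 0.04;0 0 0 0 0 0 0.04;0 0 0 0 0 0 0.04;0 0 0 0 0 0 0.04;0 0 0 0 0 0 0.04;0 0 0 0 0 0 0.04'
```

```text
time: 3.5
ee_pos: [0.6232, -0.3064, 0.0901]
ee_rot: [0.002, 0.09, 0.996, -0.001]
contact_force: [0.1, -0.5, 0.1]
gripper_width: 0.0851
grasp_force: 0.0
time: 4.3
ee_pos: [0.6229, -0.3061, 0.0893]
ee_rot: [0.001, 0.09, 0.996, -0.0]
contact_force: [-1.3, 2.2, 5.7]
gripper_width: 0.0505
grasp_force: 62.4
```

```bash
python3 -m inch '0 0 0.04 0 0 0 0.04;0 0 0.08 0 0 0 0.04;0 0 0.11 0 0 0 0.04;0 0.04 0.12 0 0 0 0.04;0 0.08 0.12 0 0 0 0.04;-0.03 0.12 0.12 0 0 0 0.04;-0.06 0.153 0.12 0 0 0 0.04;-0.1 0.153 0.12 0 0 0 0.04;-0.119 0.153 0.12 0 0 0 0.04;-0.119 0.153 0.12 0 0 0 0.04;-0.119 0.153 0.12 0 0 0 0.04;-0.119 0.153 0.12 0 0 0 0.04'
python3 - <<'E'
from h import *
o=readout.get_obs();print(o["ee_pos"],o["gripper_width"])
t=read_camera("top");s=read_camera("side");cv2.imwrite("pics/s2.png",s)
a=cv2.resize(t[130:270,300:440],None,fx=2.5,fy=2.5)
b=cv2.resize(s[120:290,280:420],None,fx=3,fy=3)
c=np.zeros((510,775,3),'uint8');c[:350,:350]=a;c[:510,355:775]=b
cv2.imwrite("pics/e.png",c)
E
```

```text
time: 5.5
ee_pos: [0.5036, -0.1533, 0.2075]
ee_rot: [0.0, 0.09, 0.996, -0.0]
contact_force: [0.1, -1.2, -2.6]
gripper_width: 0.0507
grasp_force: 64.1
[ 0.50357728 -0.15330297  0.20753387] 0.050693016100453285
```

View pics/e.png

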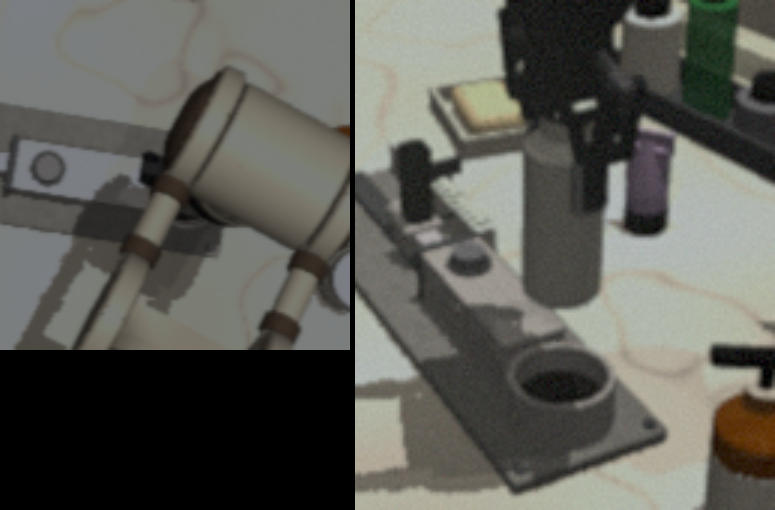

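Run:
```python
from h import *
s=cv2.imread("pics/s2.png").astype(float).mean(2)
for v in(196,202,208,214):
    r=s[v-1:v+2].mean(0); print(v,[int(x) for x in r[330:370]])
for z in(.19,.16,.13,.118):print(z,proj("side",[.5036,-.1533,z]), proj("side",[.5136,-.1533,z]),proj("side",[.5136,-.1433,z]))
```

```text
196 [177, 175, 178, 177, 173, 146, 82, 65, 67, 67, 69, 66, 70, 72, 71, 71, 71, 70, 71, 69, 71, 68, 71, 73, 71, 69, 69, 68, 67, 67, 70, 75, 110, 160, 174, 173, 166, 149, 125, 95]
202 [177, 175, 174, 175, 167, 133, 79, 63, 68, 69, 70, 70, 71, 69, 72, 73, 71, 70, 71, 72, 71, 70, 69, 71, 70, 69, 67, 69, 70, 70, 72, 79, 125, 173, 181, 179, 179, 179, 178, 181]
208 [142, 153, 165, 176, 172, 136, 83, 62, 64, 66, 70, 71, 72, 69, 71, 70, 72, 70, 70, 72, 74, 71, 71, 71, 69, 68, 69, 67, 73, 71, 71, 89, 139, 177, 182, 180, 176, 180, 178, 177]
214 [148, 149, 149, 151, 144, 120, 76, 62, 69, 68, 69, 71, 69, 73, 70, 69, 71, 72, 71, 70, 71, 71, 70, 68, 71, 69, 66, 71, 73, 70, 72, 101, 147, 167, 174, 172, 175, 178, 177, 179]
0.19 [349.5009357  184.02705441] [353.55175756 182.35225615] [350.13143658 180.31087015]
0.16 [349.29304031 197.5874167 ] [353.27566045 195.86564642] [349.91551746 193.75878889]
0.13 [349.09218318 210.68869532] [353.00885929 208.92405249] [349.70681516 206.75722792]
0.118 [349.01373152 215.80585039] [352.90463724 214.02513208] [349.62527444 211.83576351]
```

```bash
python3 -m inch '0 0 -0.04 0 0 0 0.04;0 0 -0.06 0 0 0 0.04;0 0 -0.068 0 0 0 0.04;0 0 -0.076 0 0 0 0.04;0 0 -0.08 0 0 0 0.04;0 0 -0.08 0 0 0 0.04'; python3 -m inch '0 0 -0.006 0 0 0 0.04;0 0 -0.012 0 0 0 0.04;0 0 -0.016 0 0 0 0.04;0 0 -0.016 0 0 0 0.04;0 0 -0.016 0 0 0 0.04'
```

```text
time: 6.2
ee_pos: [0.5034, -0.1532, 0.1279]
ee_rot: [0.0, 0.09, 0.996, -0.0]
contact_force: [0.4, 0.1, -2.8]
gripper_width: 0.0506
grasp_force: 64.1
time: 6.7
ee_pos: [0.5039, -0.1536, 0.1125]
ee_rot: [0.001, 0.09, 0.996, -0.001]
contact_force: [1.8, 0.3, 4.2]
gripper_width: 0.0505
grasp_force: 64.6
```

```bash
python3 -m inch '0 0 -0.002 0 0 0 0.04;0 0 -0.004 0 0 0 0.04;0 0 -0.005 0 0 0 0.04;0 0 -0.005 0 0 0 0.04;0 0 -0.005 0 0 0 0.04'
```

```text
time: 7.2
ee_pos: [0.5045, -0.1537, 0.109]
ee_rot: [0.002, 0.09, 0.996, -0.001]
contact_force: [-0.8, 1.7, 14.4]
gripper_width: 0.0504
grasp_force: 65.5
```

```bash
python3 -m inch '0 0 0 0 0 0 0.04;0 0 0 0 0 0 0.04;0 0 0 0 0 0 0.04;0 0 0.005 0 0 0 0.04;0 0 0.01 0 0 0 0.04;0 0 0.014 0 0 0 0.04;0 0 0.015 0 0 0 0.04;0 0 0.015 0 0 0 0.04'; python3 -m inch '0 0 0 0 0 0 0.0854;0 0 0 0 0 0 0.0854;0 0 0 0 0 0 0.0854;0 0 0 0 0 0 0.0854;0 0 0 0 0 0 0.0854;0 0 0 0 0 0 0.0854;0 0 0 0 0 0 0.0854'
```

```text
time: 8.0
ee_pos: [0.5024, -0.1528, 0.121]
ee_rot: [-0.001, 0.09, 0.996, 0.0]
contact_force: [0.2, -1.4, -0.2]
gripper_width: 0.0504
grasp_force: 64.3
time: 8.7
ee_pos: [0.5029, -0.153, 0.1215]
ee_rot: [-0.0, 0.09, 0.996, -0.0]
contact_force: [-0.1, -0.5, -0.1]
gripper_width: 0.0855
grasp_force: 0.0
```

```bash
python3 -m inch '0 0 0.04 0 0 0 0.0854;0 0 0.08 0 0 0 0.0854;0 0 0.12 0 0 0 0.0854;0 0.02 0.13 0 0 0 0.0;0.012 0.06 0.13 0 0 0 0;0.018 0.1 0.13 0 0 0 0;0.025 0.138 0.12 0 0 0 0;0.025 0.138 0.08 0 0 0 0;0.025 0.138 0.04 0 0 0 0;0.025 0.138 0.0 0 0 0 0;0.025 0.138 0.0 0 0 0 0;0.025 0.138 0.0 0 0 0 0'
python3 - <<'E'
from h import *
o=readout.get_obs();print(o["ee_pos"],o["gripper_width"])
t=read_camera("top");s=read_camera("side");cv2.imwrite("pics/s3.png",s);cv2.imwrite("pics/t3.png",t)
a=cv2.resize(t[140:250,270:410],None,fx=2.5,fy=2.5)
b=cv2.resize(s[110:280,270:410],None,fx=3,fy=3)
c=np.zeros((510,775,3),'uint8');c[:275,:350]=a;c[:510,355:775]=b
cv2.imwrite("pics/f.png",c)
E
```

```text
time: 9.9
ee_pos: [0.5279, -0.015, 0.122]
ee_rot: [-0.0, 0.09, 0.996, 0.0]
contact_force: [0.8, 0.2, 0.4]
gripper_width: 0.0002
grasp_force: 0.0
[ 0.52794401 -0.01503374  0.12196263] 0.00016453102520097248
```

View pics/f.png

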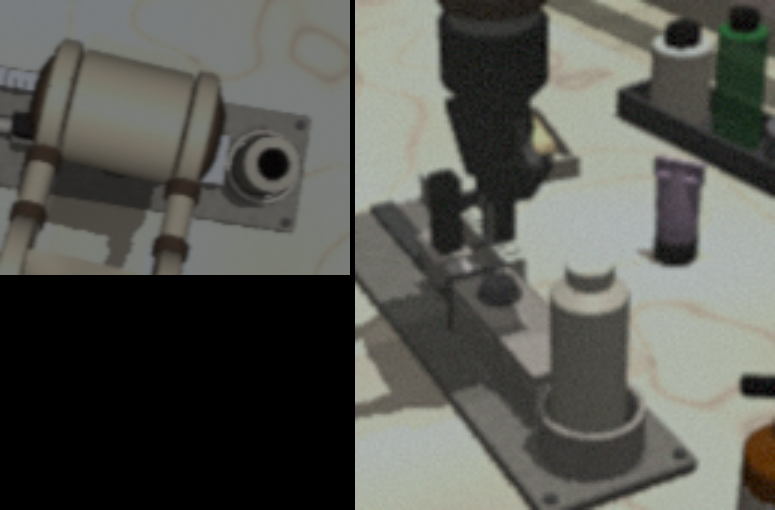

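The bottle stands upright in the cup (side crop axis about (590,340)), and the closed fingers are above the button (498,288).

```bash
python3 -m inch '0 0 -0.02 0 0 0 0;0 0 -0.03 0 0 0 0;0 0 -0.034 0 0 0 0;0 0 -0.038 0 0 0 0;0 0 -0.041 0 0 0 0;0 0 -0.042 0 0 0 0;0 0 -0.042 0 0 0 0;0 0 -0.042 0 0 0 0'
```

```text
time: 10.8
ee_pos: [0.5284, -0.0152, 0.0807]
ee_rot: [0.0, 0.09, 0.996, -0.0]
contact_force: [-3.6, -0.0, 7.4]
gripper_width: 0.0001
grasp_force: 3.7
```

Close to the stop; push a little more to confirm it.

```bash
python3 -m inch '0 0 -0.002 0 0 0 0;0 0 -0.003 0 0 0 0;0 0 -0.003 0 0 0 0'
```

```text
time: 11.1
ee_pos: [0.5285, -0.0152, 0.0805]
ee_rot: [-0.0, 0.09, 0.996, -0.0]
contact_force: [-14.3, 1.6, 29.5]
gripper_width: -0.0004
grasp_force: 14.7
```

```bash
python3 -m inch '0 0 0.04 0 0 0 0;0 0 0.08 0 0 0 0.0854;0 0 0.11 0 0 0 0.0854;0.008 0.04 0.12 0 0 0 0.0854;0.016 0.08 0.12 0 0 0 0.0854;0.016 0.0925 0.12 0 0 0 0.0854;0.016 0.0925 0.12 0 0 0 0.0854;0.016 0.0925 0.08 0 0 0 0.0854;0.016 0.0925 0.05 0 0 0 0.0854;0.016 0.0925 0.025 0 0 0 0.0854;0.016 0.0925 0.016 0 0 0 0.0854;0.016 0.0925 0.016 0 0 0 0.0854'; python3 -m inch '0 0 0 0 0 0 0.01;0 0 0 0 0 0 0.01;0 0 0 0 0 0 0.01;0 0 0 0 0 0 0.01;0 0 0 0 0 0 0.01;0 0 0 0 0 0 0.01;0 0 0 0 0 0 0.01;0 0 0 0 0 0 0.01;0 0 0 0 0 0 0.01'
```

```text
time: 12.3
ee_pos: [0.5428, 0.0765, 0.0911]
ee_rot: [-0.002, 0.091, 0.996, -0.0]
contact_force: [-0.6, 0.5, 0.8]
gripper_width: 0.0853
grasp_force: 0.0
time: 13.2
ee_pos: [0.5445, 0.078, 0.0934]
ee_rot: [0.001, 0.09, 0.996, 0.0]
contact_force: [-1.2, 3.8, 5.9]
gripper_width: 0.0216
grasp_force: 59.6
```

```bash
python3 -m inch '0.002 0.010 0 0 0 0 0.01;0.0036 0.02 0 0 0 0 0.01;0.0053 0.03 0 0 0 0 0.01;0.0071 0.04 0 0 0 0 0.01;0.0089 0.05 0 0 0 0 0.01;0.0102 0.057 0 0 0 0 0.01;0.0102 0.057 0 0 0 0 0.01;0.0102 0.057 0 0 0 0 0.01;0.0102 0.057 0 0 0 0 0.01'
python3 - <<'E'
from h import *
o=readout.get_obs();print(o["ee_pos"],o["gripper_width"])
t=read_camera("top");s=read_camera("side");cv2.imwrite("pics/s4.png",s);cv2.imwrite("pics/t4.png",t)
a=cv2.resize(t[145:225,210:330],None,fx=3,fy=3,interpolation=2)
b=cv2.resize(s[140:230,250:350],None,fx=4.2,fy=4.2,interpolation=2)
c=np.zeros((400,790,3),'uint8');c[:240,:360]=a;c[:378,365:785]=b
cv2.imwrite("pics/g.png",(255*(c/255.)**.6).astype('uint8'))
E
```

```text
time: 14.1
ee_pos: [0.5549, 0.1335, 0.0934]
ee_rot: [0.001, 0.09, 0.996, -0.001]
contact_force: [-1.7, -3.2, 6.2]
gripper_width: 0.0211
grasp_force: 59.6
[0.55489844 0.13353746 0.09343888] 0.0211449603124904
```

View pics/g.png

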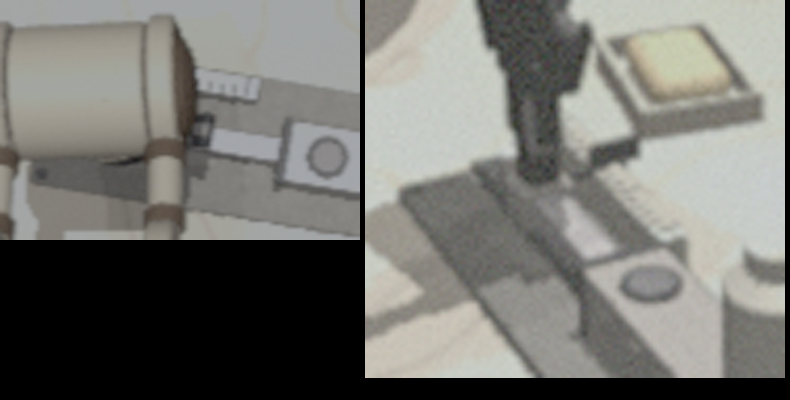

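Run:
```python
from h import *
yd=np.array([np.cos(1.392),np.sin(1.392)]);o=np.array([.5033,-.1532])+.125*yd;xd=np.array([yd[1],-yd[0]])
p,d=ray("top",(203.5)/4-.5+210,(56.5)/4-.5+145);p2,d2=ray("side",314.3,172.5)
s=np.linalg.lstsq(np.c_[d,-d2],p2-p,rcond=None)[0]
a,b=p+d*s[0],p2+d2*s[1];m=(a+b)/2;print(a,b,"x,y",(m[:2]-o)@xd,(m[:2]-o)@yd)
t=cv2.imread("pics/top0.png").mean(2)
# fin vs pointer profile on the unobstructed start picture: along dispenser y at const x
def prof(x,z,ys):
    return [int(cv2.getRectSubPix(t.astype('float32'),(1,1),tuple(map(float,proj("top",[*(o+x*xd+y*yd),z]))))[0,0]) for y in ys]
for z in(.04,.05):
  for x in(.062,.066):print(z,x,prof(x,z,np.arange(.160,.184,.001)))
for x in(.020,.024):print("ptr",x,prof(x,.0435,np.arange(.100,.120,.001)))
print("rail",[int(v) for x in np.arange(.03,.075,.002) for v in prof(x,.03,[.14])])
```

```text
[0.62559274 0.12529329 0.05356901] [0.62404932 0.12634063 0.05347627] x,y 0.06996196463282187 0.17118093642350743
0.04 0.062 [119, 119, 119, 118, 118, 116, 114, 113, 111, 109, 100, 88, 77, 65, 54, 55, 62, 69, 81, 94, 103, 111, 117, 119]
0.04 0.066 [120, 120, 121, 120, 120, 120, 119, 118, 116, 114, 111, 98, 85, 73, 62, 54, 65, 75, 87, 98, 109, 113, 117, 119]
0.05 0.062 [120, 120, 120, 120, 119, 117, 115, 113, 111, 101, 89, 78, 66, 55, 59, 66, 75, 88, 101, 108, 114, 118, 119, 120]
0.05 0.066 [120, 120, 120, 120, 120, 119, 118, 116, 113, 109, 95, 81, 70, 61, 56, 67, 79, 91, 101, 110, 114, 117, 118, 119]
ptr 0.02 [74, 76, 77, 77, 77, 74, 68, 61, 56, 52, 51, 57, 63, 68, 72, 75, 76, 78, 79, 81]
ptr 0.024 [81, 83, 84, 85, 83, 81, 75, 68, 61, 57, 52, 56, 63, 69, 73, 77, 79, 81, 82, 83]
rail [81, 77, 58, 49, 55, 74, 99, 100, 98, 101, 105, 106, 103, 99, 100, 115, 118, 120, 120, 120, 121, 121, 120]
```

```bash
python3 -m inch '0.0005 0.0025 0 0 0 0 0.01;0.001 0.0053 0 0 0 0 0.01;0.001 0.0053 0 0 0 0 0.01;0.001 0.0053 0 0 0 0 0.01;0.001 0.0053 0 0 0 0 0.01;0.001 0.0053 0 0 0 0 0.01'
python3 - <<'E'
from h import *
o=readout.get_obs();p=o["ee_pos"];print(p,(p[0]-.5445)*.178+(p[1]-.078)*.984)
s=read_camera("side")
b=cv2.resize(s[130:280,270:390],None,fx=3.9,fy=3.9,interpolation=2)
cv2.imwrite("pics/i.png",(255*(b/255.)**.6).astype('uint8'))
E
```

```text
time: 14.8
ee_pos: [0.5559, 0.1387, 0.0934]
ee_rot: [0.001, 0.09, 0.996, -0.001]
contact_force: [-0.9, -3.8, 6.1]
gripper_width: 0.0215
grasp_force: 59.6
[0.55587141 0.1387337  0.09343459] 0.06178606922260175
```

View pics/i.png

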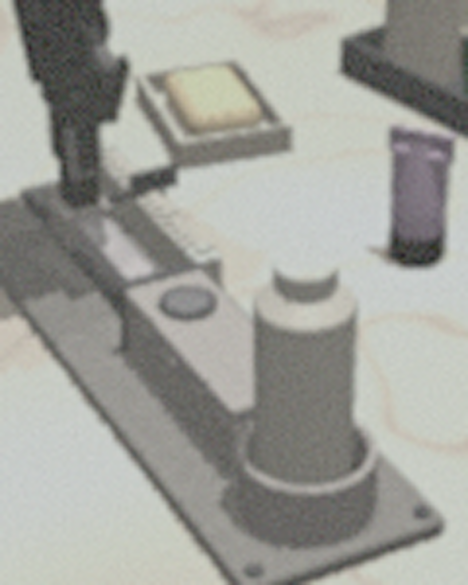

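The bottle is upright in the cup (crop (305,370)), the button is flush (188,300), and the pointer, near (112,200), is in line with the fin at (155,180). Draw is 61.8 mm against the 61.8 mm measured. Handing in.

```bash
python3 -c "
from cell import hand_in
print(hand_in())"
```

```text
the job is handed in; nothing more can be done
None
```

I handed the job in with the bottle pressed down in the cup and released there upright, the lock pushed in to its stop, and the spout held by its post at 61.8 mm of draw, level with the tall mark by my camera measurement; the judging result was not shown.

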